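# Hold the excavator model's hood down for the screws

## Task

Fit the loose hood over the open battery bay of the yellow excavator model, its lugs inside the bay, and press it down against the springs of the cells until it lies flush on the rim all round. Keep it there with a steady push of about 15 N (more than 9, less than 20) so that I can drive the four screws: finish while you are still holding it down, do not let go. Put it on gently, never leaning on it hard, and leave the excavator's arm and the other things on the table where they are.

Things in the scene. Friction and masses are not known exactly. Their poses are not given: they have to be found in the camera images.
- excavator: Yellow excavator model, fixed, about 355 mm long, 148 mm wide, cab roof 161 mm high, arm up to 215 mm. Origin on the table under the slew axis; x to the digging arm (front), y to the cab side, z up. Open battery bay at the rear; cab from 14 mm and arm from 50 mm in front of the origin; the counterweight ends 141 mm behind it and is lower than the bay's rim.
- bay_rim (a point): Centre of the battery bay's opening, at its rim: 58 mm behind the excavator's origin, 105 mm above the table; axes as the excavator's. Bay 105 mm (x) by 122 mm (y) inside, walls 6 mm thick, an 11 mm square screw boss in each inner corner.
- cell_tops (a point): Middle of the tops of the four upright 26 mm cells in the bay, at 21 mm (x) and 24 mm (y) either side. They ride together on contact springs: untouched, 6 mm above the rim; they yield at 2 N, rising 0.9 N per mm to 7.5 N when level with the rim. On the rim itself the hood stops hard.
- hood: Loose yellow hood, 60 to 110 g, standing on the table on its eight lugs (8 mm diameter, 14 mm long, round tips). Plate 114 mm (its x) by 131 mm (its y), 4 mm thick. Origin in the middle at the lug tips: plate underside 14 mm, plate top 18 mm (20 mm at the louvres) above it. Fits the bay with its x along the excavator's x, either way round; lugs have 2.5 mm play on each side.
- hood_dome (a point): Middle of the top of the hood's raised dome, 44 mm above the hood's origin. The dome, 58 mm long (hood's x), 30 mm wide (y) and 26 mm high above the plate, is the place to grip: fingers closing along the hood's y.
- hood_seat (a point): Middle of the underside of the hood's plate, 14 mm above the hood's origin; meets point bay_rim when the hood is fitted and flush. Let go, the hood springs up about 5 mm.
- boom_end (a point): The bend at the outer end of the excavator's digging arm (a stiff hinged arm that stays where it is; leave it alone).
- jar: Bystander: glass jar of round studs with a steel screw-top lid, 72 mm diameter, 98 mm high; origin under its centre.
- separator: Bystander: small blue brick separator, about 80 x 16 x 12 mm, lying flat; origin under its middle.
- screwdriver: Bystander: screwdriver, 170 mm long, lying flat.
- screw_dish: Bystander: small steel dish with four screws, 60 mm diameter, 16 mm high; origin under its centre.
- spare_bucket: Bystander: spare yellow digging bucket of the model, 60 mm wide, 40 mm high; origin at its underside.
- funnel_tray: Bystander: steel funnel-shaped sorting tray, 190 mm long, 152 mm wide at the broad end, 22 mm high; origin under its middle. Farther left, more than 0.42 m left of the robot's axis, stands a fixed clear plastic organizer with flip-up lids, one of them open and 230 mm high.
Not all that is in view belongs to the job. Of the things that look like the hood, the smaller one is meant.

How it is judged:
At the end, for the whole second after the job is handed in: The robot still holds the hood down: underside within 1.5 mm of the rim, level to 0.03 rad, within 5 mm of the bay's centre and 0.09 rad of the excavator's line, fingers on it, still, and bearing on the excavator (rim and cells together) with 8 to 22 N through the last second (z of hood_seat in the frame of bay_rim between -0.004 and 0.0015 m and horizontal distance between hood_seat and bay_rim below 0.005 m and angle between the x axis of hood and the x axis of excavator, either way round below 0.09 rad and angle between hood's own z axis and vertical below 0.03 rad and contact force between hood and excavator between 8 and 22 N and contact force between the fingers and hood above 3 N and linear speed of hood below 0.02 m/s); the arm keeps its last pose, push and grip.
It fails at once if the hood is slammed or leaned on hard (over 45 N on the excavator) (contact force between hood and excavator above 45 N).
It fails at once if the excavator's arm is pushed out of place (over 15 mm) (distance of boom_end from where it was at the start of the episode above 0.015 m).
It fails at once if a bystander is shifted by more than 30 mm (distance of any of jar, separator, screwdriver, screw_dish, spare_bucket, funnel_tray from where it was at the start of the episode above 0.03 m).
It fails at once if the glass jar is tipped (angle between jar's own z axis and vertical above 0.5 rad).
It also fails if it takes over 42 s, if anything falls off the work surface, if the arm or the gripper's body presses on something with over 40 N, if the wrist force passes 120 N, or if a joint passes its speed limit or range.

## Robot

A 6-joint arm with a two-finger parallel gripper is mounted at the origin on the work surface. World frame = base frame: x ahead of the robot, y to its left, z up, the work surface at z = 0. Lengths are in m, angles in rad, forces in N, time in s.
With the tool pointing down it reaches from about 0.325 to 0.875 m from the base axis. Payload 4.4 kg.
Tool frame: the origin (TCP) lies midway between the tips of the shut fingers; the grasp point (between the pads) lies 19 mm behind it; z points along the fingers, x is the direction in which the jaws open and shut, and the axes are right-handed (so a half turn about z gives the same grasp; the last joint's range is limited). The gripper opens to 85 mm and grips with 20 to 120 N. Pads are 22 mm wide; open, the fingers measure 114 mm over their backs; the gripper's body (76 mm by 85 mm) begins 54 mm behind the grasp point. The pads swing forward as they close: fully open they stand 13 mm farther back than shut.
Start: joints at [-1.365, 0.207, 1.542, -0, 1.393, -0.15], TCP at [0.201, -0.539, 0.231] pointing down, gripper open.
Joint ranges: [-2.73, 2.73], [-0.86, 2.22], [0.23, 2.46], [-1.11, 4.25], [0.08, 2.63], [-2.82, 2.82]. Speed limits (rad/s): [2.79, 2.79, 3.14, 3.14, 3.14, 3.14].

## Interface

Orientations are given as a rotation vector (axis times angle).
In Python, from rig import ctrl gives the robot as it stands.
- The arm moves only by the tool move_arm, never from a script. Its argument "increments" is a list of rows, each an object of numbers: "grip": the opening in per cent of the stroke, from 0 (shut) to 100 (fully open); "tx", "ty", "tz": the shift along the world's x, y, z in m; "twist": the turn about the world's z in rad. A call has 1 to 8 rows; each row is the pose to reach, as a shift and turn from the pose commanded when the call began; what a row does not reach only later rows make up. A row lasts 1/12 s, in which the tool goes at most 41.7 mm and 7.16 degrees, less where a joint would pass 70% of its speed; a pose out of reach is approached as far as the arm can. A call with a gripper value outside its range is refused whole. The fingers move at their own pace and stop on an object; "grip_force" is the grip in N (left out, the last holds). Time passes only in rows, so rows that repeat a pose let the fingers close. It gives the time, the measured TCP pose, the force and the opening at its end, in the units of the state.
- ctrl.observe(): the state, without advancing time (a new reading comes with each control period).
- ctrl.get_image(name): name is "scene" or "side" or "wrist"; returns a dict with "img" (384x512x3 uint8, blue, green, red), "depth" (384x512 float32, m along the optical axis (not along the pixel's ray), 0 where there is no reading), "intrinsics" (3x3 intrinsics, pixels), "R" (3x3) and "t" (3): a world point X has camera coordinates R X + t; the wrist camera has in their place "tool_from_camera" (4x4, takes a point from camera to tool coordinates, whose origin is the TCP and whose axes are the tool frame's). Camera axes: x right, y down, z forward; pixel columns grow to the right and rows downward; lengths in m; the calibration is good to about 2 mm. A picture is of the moment at which its call begins: read the wrist's pose just before it.
- ctrl.close_job(): hands the job in, once; it reports no verdict.
The state is a dict: "time_s": time; "joint_pos": joint angles; "joint_vel": joint speeds; "effort": joint torques, N m; "position": TCP position; "tool_rot": TCP orientation; "wrist_force": force on the tool from outside, world axes, zero at the start; "wrist_torque": the same for the moment, N m; "width": opening from 0.0 (shut) to 1.0 (fully open).
Only numpy, scipy, OpenCV 4.12 (cv2) and the standard library are available. Lean on these libraries where they do the work, as an engineer would, in place of code of your own. Each camera call takes 0.05 s, during which the arm holds its last target.

## Working session

There is one attempt and no reset: what is moved stays moved. The work goes in short steps, Python scripts to look and compute and a tool call to move; the robot and the scene stay as the last step left them, time stands still between calls to the robot, and variables do not carry over. Pictures are saved under pics/ and viewed, and the job is handed in when it is done.

Besides the shell and the picture viewer there is one more tool, called after "Emit:" by a JSON object that holds its "name" and its "arguments", one argument or row to a line. move_arm: Moves the arm, as the interface text tells. Its arguments: {"type":"object","properties":{"increments":{"type":"array"},"grip_force":{"type":"number"}},"required":["increments"]}

```bash
ls; mkdir -p pics; python3 - <<'E'
from rig import ctrl
import cv2,pickle
s=ctrl.observe(); print(s)
d={}
for n in("scene","side","wrist"):
    d[n]=ctrl.get_image(n); cv2.imwrite(f"pics/{n}0.png",d[n]["img"])
    print(n,d[n].get("R"),d[n].get("t"),d[n]["intrinsics"],d[n].get("tool_from_camera"))
d["state"]=s
pickle.dump(d,open("d0.pkl","wb"))
E
```

```text
pics
{'time_s': 0.0, 'joint_pos': array([-1.36446030e+00,  2.07444566e-01,  1.54291189e+00,  2.16619540e-05,
        1.39346848e+00, -1.50486616e-01]), 'joint_vel': array([-0.0007308 ,  0.00061998,  0.001513  , -0.00046483, -0.00027739,
       -0.00026321]), 'effort': array([ 1.19240791e-03, -3.83033216e+01, -2.91597641e+01, -1.00769064e-04,
        1.04825085e-02,  1.65186503e-05]), 'position': array([ 0.20069962, -0.53806299,  0.23013173]), 'tool_rot': array([-2.57913453e+00,  1.79106985e+00,  2.52344926e-03]), 'wrist_force': array([-0.32815008,  0.08105337,  0.81172129]), 'wrist_torque': array([-0.00510316, -0.02511975, -0.02036755]), 'width': 0.9984429004199904}
scene [[ 0.87593863  0.48241661 -0.00239293]
 [ 0.30502259 -0.55766818 -0.77198926]
 [-0.37375491  0.67548532 -0.63563107]] [-0.42719304 -0.11547749  1.7548559 ] [[460.96849823   0.         251.44353014]
 [  0.         460.96849823 187.21529351]
 [  0.           0.           1.        ]] None
side [[-0.98610427 -0.16579576  0.01049428]
 [-0.1275563   0.71516906 -0.68721365]
 [ 0.10643193 -0.67900293 -0.72637956]] [0.50082214 0.20663926 0.99572667] [[419.02890211   0.         254.0048975 ]
 [  0.         419.02890211 194.12826733]
 [  0.           0.           1.        ]] None
wrist None None [[339.59166153   0.         255.97543325]
 [  0.         339.59166153 189.57597461]
 [  0.           0.           1.        ]] [[ 9.99999814e-01 -6.04882583e-04 -7.53341039e-05  6.36977592e-04]
 [ 6.02181668e-04  9.61163121e-01  2.75980238e-01 -7.05700533e-02]
 [-9.45272768e-05 -2.75980232e-01  9.61163307e-01 -1.41920645e-01]
 [ 0.00000000e+00  0.00000000e+00  0.00000000e+00  1.00000000e+00]]
```

View pics/scene0.png

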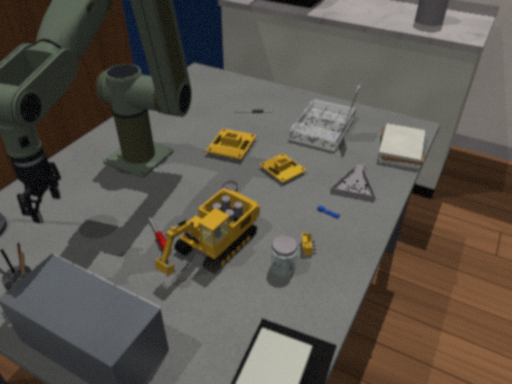

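View pics/side0.png

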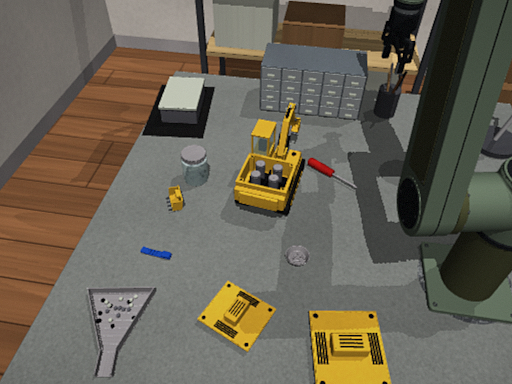

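View pics/wrist0.png

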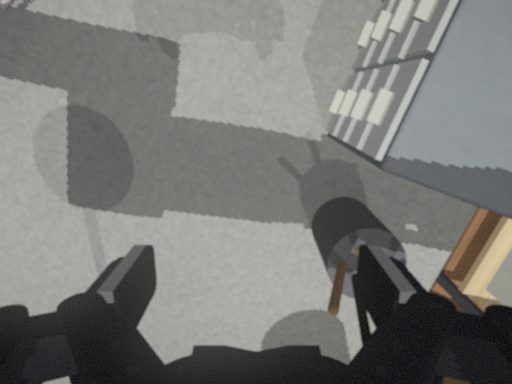

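Two look-alikes for the hood: side (237,313), scene (283,168), looks smaller; and side (348,345), scene (231,145), larger. I'll measure both and crop closely.

```bash
cat > h.py <<'E'
import numpy as np,cv2,pickle
def world(c):
    K=c["intrinsics"];z=c["depth"];h,w=z.shape
    u,v=np.meshgrid(np.arange(w),np.arange(h))
    P=np.stack([(u-K[0,2])/K[0,0]*z,(v-K[1,2])/K[1,1]*z,z],-1)
    return (P-c["t"])@c["R"]   # R^T (P-t)
def yellow(img):
    hsv=cv2.cvtColor(img,cv2.COLOR_BGR2HSV)
    return cv2.inRange(hsv,(18,130,70),(35,255,255))
E
python3 - <<'E'
from h import *
d=pickle.load(open("d0.pkl","rb"))
for n in("side","scene"):
    c=d[n];W=world(c);m=yellow(c["img"])
    g=W[...,2][(c["depth"]>0)&(np.abs(W[...,2])<.02)&(np.hypot(W[...,0],W[...,1])<.9)]
    print(n,"table z med",np.median(g))
    k,l,st,ce=cv2.connectedComponentsWithStats(m)
    for i in range(1,k):
        if st[i,4]<150: continue
        p=W[(l==i)&(c["depth"]>0)]
        zt=p[:,2]
        line=[n,i,ce[i].round(),st[i,4],"z pct",np.percentile(zt,[2,25,50,75,98]).round(3)]
        q=p[(zt>.010)&(zt<.024)]
        if len(q)>80:
            r=cv2.minAreaRect((q[:,:2]*1000).astype(np.float32)); line+=[ "rect mm",np.round(r[0],1),np.round(r[1],1),round(r[2],1)]
        print(*line)
img=d["side"]["img"]
cv2.imwrite("pics/c1.png",cv2.resize(img[270:384,180:410],None,fx=3.4,fy=3.4,interpolation=cv2.INTER_CUBIC))
cv2.imwrite("pics/c2.png",cv2.resize(img[90:225,150:370],None,fx=3.5,fy=3.5,interpolation=cv2.INTER_CUBIC))
E
```

```text
side table z med -0.0012383303136574231
side 8 [269. 166.] 3253 z pct [0.    0.076 0.092 0.104 0.162]
side 13 [175. 198.] 281 z pct [-0.003  0.005  0.016  0.03   0.037]
side 19 [237. 315.] 2723 z pct [0.013 0.016 0.018 0.019 0.044] rect mm [514.7 183.5] [116.5 131.5] 66.2
side 22 [347. 348.] 4800 z pct [0.019 0.022 0.023 0.025 0.056] rect mm [276.6 214.9] [145.9 154.9] 9.2
scene table z med 8.927151623162874e-05
scene 1 [231. 144.] 948 z pct [0.016 0.022 0.025 0.029 0.058] rect mm [275.3 222.8] [150.  172.8] 7.9
scene 2 [282. 168.] 703 z pct [0.005 0.017 0.019 0.022 0.046] rect mm [515.  181.8] [119.2 137.2] 65.9
scene 3 [211. 227.] 2704 z pct [0.049 0.077 0.096 0.136 0.17 ]
scene 4 [307. 244.] 186 z pct [0.    0.006 0.021 0.033 0.04 ]
```

View pics/c1.png

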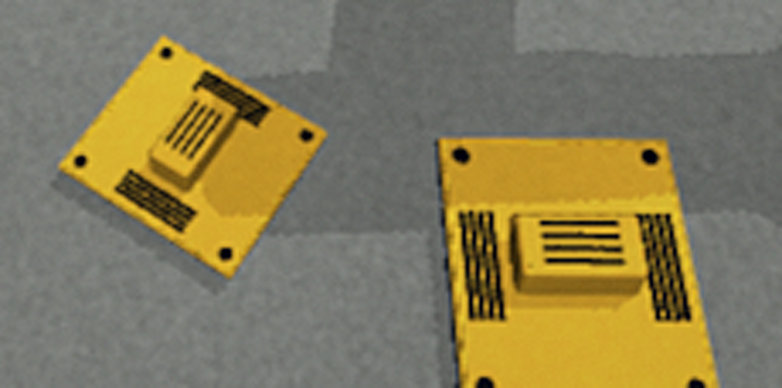

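View pics/c2.png

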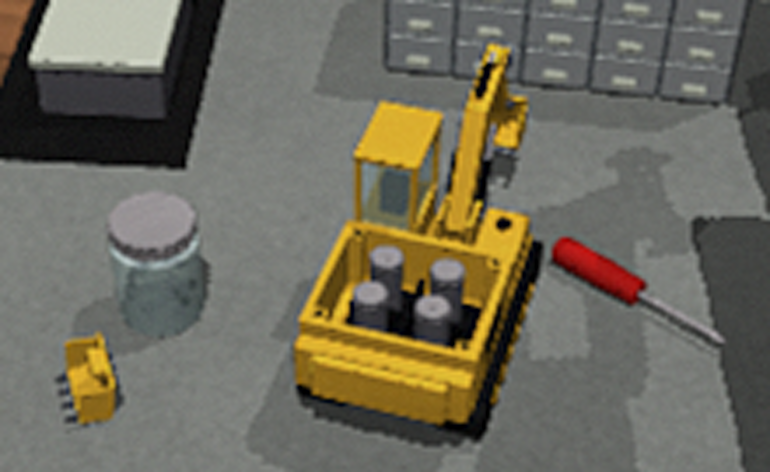

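```bash
python3 - <<'E'
from h import *
d=pickle.load(open("d0.pkl","rb"))
for n,lab in(("side",19),("scene",2)):
    c=d[n];W=world(c);m=yellow(c["img"])
    near=np.hypot(W[...,0]-.5148,W[...,1]-.183)<.06
    p=W[near&(W[...,2]>.038)&(W[...,2]<.06)]
    r=cv2.minAreaRect((p[:,:2]*1000).astype(np.float32));print(n,"dome",len(p),r,np.median(p,0))
    p=W[(m>0)&(W[...,2]>.0995)&(W[...,2]<.110)&(np.hypot(W[...,0]-.5,W[...,1]+.15)<.4)]
    r=cv2.minAreaRect((p[:,:2]*1000).astype(np.float32));print("rim",len(p),r)
    mm=((m>0)&(W[...,2]>.0995)&(W[...,2]<.110)).astype(np.uint8)*255
    v=c["img"].copy();v[mm>0]=(0,0,255)
    if n=="side": cv2.imwrite("pics/rim.png",cv2.resize(v[90:225,150:370],None,fx=3.5,fy=3.5,interpolation=cv2.INTER_NEAREST))
    mm=((W[...,2]>.106)&(W[...,2]<.118)&(m==0)&(np.hypot(W[...,0]-.5,W[...,1]+.15)<.4)).astype(np.uint8)
    k,l,st,ce=cv2.connectedComponentsWithStats(mm)
    for i in range(1,k):
        if st[i,4]>15:print(n,"cell?",ce[i].round(1),st[i,4],W[l==i].mean(0).round(4))
E
```

```text
side dome 354 ((514.2021484375, 184.38165283203125), (58.22862243652344, 30.909379959106445), 66.38347625732422) [0.51412555 0.18565502 0.04227044]
rim 506 ((492.1153869628906, -275.552001953125), (314.74139404296875, 134.30137634277344), 82.11384582519531)
side cell? [259.7 148.5] 47 [ 0.5369 -0.2605  0.112 ]
side cell? [260.3 163.7] 61 [ 0.5263 -0.2029  0.1093]
side cell? [277.8 167.6] 64 [ 0.4787 -0.196   0.1093]
side cell? [255.8 174.2] 63 [ 0.5315 -0.1611  0.1095]
side cell? [273.5 178.3] 64 [ 0.4844 -0.1538  0.1097]
scene dome 89 ((515.2001342773438, 178.76193237304688), (62.75094223022461, 32.973876953125), 68.34637451171875) [0.5162162  0.1812667  0.04282827]
rim 385 ((491.2488098144531, -284.1282958984375), (333.04071044921875, 138.22483825683594), 82.40672302246094)
scene cell? [225.5 199. ] 48 [ 0.4854 -0.1582  0.1102]
scene cell? [216.8 205.8] 42 [ 0.4795 -0.1982  0.1116]
scene cell? [238.  205.2] 50 [ 0.533  -0.1649  0.1109]
scene cell? [229.5 212.6] 45 [ 0.5275 -0.2048  0.1107]
scene cell? [221. 234.] 42 [ 0.5529 -0.2929  0.1126]
scene cell? [206.9 237.5] 27 [ 0.526  -0.3231  0.1125]
```

View pics/rim.png

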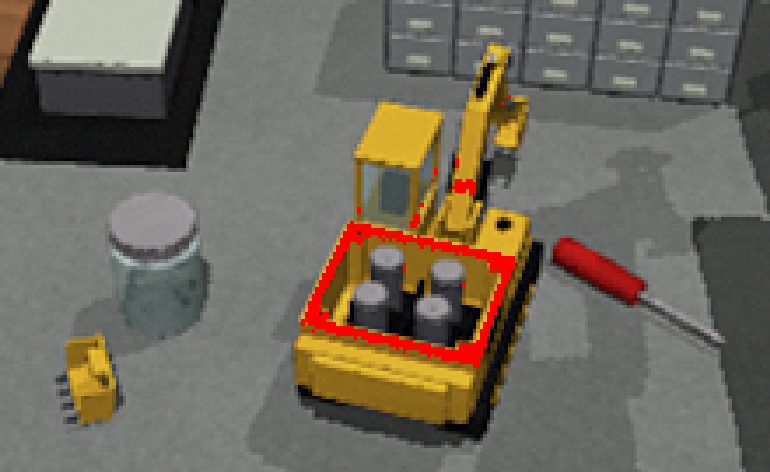

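The left-hand hood (side 237,313) measures about 116 x 131 mm, with its dome 58 x 31 mm. The other is 146 x 155 mm and taller. So I take the left one, at (0.515, 0.183), x axis at 66.3°. The crop shows four cells and the rim: bay centre about (0.506, -0.180), axis about 82° (front at -98°). Moving over the hood.

Emit:
{"name": "move_arm", "arguments": {
  "increments": [
    {"tx": 0.012,"ty": 0.03,"tz": 0.01,"twist": 0.1},
    {"tx": 0.027,"ty": 0.065,"tz": 0.02,"twist": 0.2},
    {"tx": 0.042,"ty": 0.1,"tz": 0.03,"twist": 0.3},
    {"tx": 0.057,"ty": 0.135,"tz": 0.03,"twist": 0.4},
    {"tx": 0.072,"ty": 0.17,"tz": 0.03,"twist": 0.5},
    {"tx": 0.087,"ty": 0.205,"tz": 0.03,"twist": 0.6},
    {"tx": 0.102,"ty": 0.24,"tz": 0.03,"twist": 0.7},
    {"tx": 0.12,"ty": 0.275,"tz": 0.03,"twist": 0.8}
  ]
}}

```text
validation failed for argument at $.in...
```

Emit:
{"name": "move_arm", "arguments": {
  "increments": [
    {"tx": 0.016,"ty": 0.036},
    {"tx": 0.032,"ty": 0.072},
    {"tx": 0.048,"ty": 0.108},
    {"tx": 0.064,"ty": 0.144},
    {"tx": 0.08,"ty": 0.18},
    {"tx": 0.096,"ty": 0.216},
    {"tx": 0.112,"ty": 0.252},
    {"tx": 0.128,"ty": 0.288,"tz": -0.01}
  ]
}}

```text
validation failed for argument at $.in...
```

Emit:
{"name": "move_arm", "arguments": {
  "increments": [
    {"tx": 0.016,"ty": 0.036,"tz": -0.02},
    {"tx": 0.032,"ty": 0.072,"tz": -0.03},
    {"tx": 0.048,"ty": 0.108,"tz": -0.04},
    {"tx": 0.06,"ty": 0.14,"tz": -0.05},
    {"tx": 0.066,"ty": 0.158,"tz": -0.06},
    {"tx": 0.066,"ty": 0.158,"tz": -0.07},
    {"tx": 0.066,"ty": 0.158,"tz": -0.07},
    {"tx": 0.066,"ty": 0.158,"tz": -0.07}
  ]
}}

```text
validation failed for argument at $.in...
```

Emit:
{"name": "move_arm", "arguments": {
  "increments": [
    {"grip": 100,"tx": 0.012,"ty": 0.03,"tz": 0.01,"twist": 0.1},
    {"grip": 100,"tx": 0.027,"ty": 0.065,"tz": 0.02,"twist": 0.2},
    {"grip": 100,"tx": 0.042,"ty": 0.1,"tz": 0.03,"twist": 0.3},
    {"grip": 100,"tx": 0.057,"ty": 0.135,"tz": 0.03,"twist": 0.4},
    {"grip": 100,"tx": 0.072,"ty": 0.17,"tz": 0.03,"twist": 0.5},
    {"grip": 100,"tx": 0.087,"ty": 0.205,"tz": 0.03,"twist": 0.6},
    {"grip": 100,"tx": 0.102,"ty": 0.24,"tz": 0.03,"twist": 0.7},
    {"grip": 100,"tx": 0.12,"ty": 0.275,"tz": 0.03,"twist": 0.8}
  ]
}}

```text
time_s: 0.82
position: [0.3207, -0.2619, 0.261]
tool_rot: [-3.076, 0.64, 0.0]
wrist_force: [1.2, 0.0, -0.5]
width: 0.997
```

Emit:
{"name": "move_arm", "arguments": {
  "increments": [
    {"grip": 100,"tx": 0.016,"ty": 0.036,"tz": 0,"twist": 0},
    {"grip": 100,"tx": 0.032,"ty": 0.072,"tz": 0,"twist": 0},
    {"grip": 100,"tx": 0.048,"ty": 0.108,"tz": 0,"twist": 0},
    {"grip": 100,"tx": 0.064,"ty": 0.144,"tz": 0,"twist": 0},
    {"grip": 100,"tx": 0.08,"ty": 0.18,"tz": 0,"twist": 0},
    {"grip": 100,"tx": 0.096,"ty": 0.216,"tz": 0,"twist": 0},
    {"grip": 100,"tx": 0.112,"ty": 0.252,"tz": 0,"twist": 0},
    {"grip": 100,"tx": 0.128,"ty": 0.288,"tz": -0.01,"twist": 0}
  ]
}}

```text
time_s: 1.48
position: [0.4505, 0.0261, 0.2531]
tool_rot: [-3.074, 0.645, -0.008]
wrist_force: [1.6, -1.6, 0.6]
width: 1.002
```

Emit:
{"name": "move_arm", "arguments": {
  "increments": [
    {"grip": 100,"tx": 0.016,"ty": 0.036,"tz": -0.02,"twist": 0},
    {"grip": 100,"tx": 0.032,"ty": 0.072,"tz": -0.03,"twist": 0},
    {"grip": 100,"tx": 0.048,"ty": 0.108,"tz": -0.04,"twist": 0},
    {"grip": 100,"tx": 0.06,"ty": 0.14,"tz": -0.05,"twist": 0},
    {"grip": 100,"tx": 0.066,"ty": 0.156,"tz": -0.06,"twist": 0},
    {"grip": 100,"tx": 0.066,"ty": 0.156,"tz": -0.07,"twist": 0},
    {"grip": 100,"tx": 0.066,"ty": 0.156,"tz": -0.07,"twist": 0},
    {"grip": 100,"tx": 0.066,"ty": 0.156,"tz": -0.07,"twist": 0}
  ]
}}

```text
time_s: 2.15
position: [0.5137, 0.1794, 0.1801]
tool_rot: [3.073, -0.645, -0.004]
wrist_force: [-0.3, -0.3, 0.5]
width: 0.996
```

```bash
cat >> h.py <<'E'
from scipy.spatial.transform import Rotation as Rn
def wcam(s,c):
    T=np.eye(4);T[:3,:3]=Rn.from_rotvec(s["tool_rot"]).as_matrix();T[:3,3]=s["position"]
    M=T@c["tool_from_camera"]; Rc=M[:3,:3].T
    c=dict(c);c["R"]=Rc;c["t"]=-Rc@M[:3,3];return c
def grab(tag):
    from rig import ctrl
    s=ctrl.observe();c=wcam(s,ctrl.get_image("wrist"))
    cv2.imwrite(f"pics/{tag}.png",c["img"]);pickle.dump((s,c),open(tag+".pkl","wb"))
    return s,c
E
python3 - <<'E'
from h import *
s,c=grab("w1");W=world(c);m=yellow(c["img"]);print(s["position"],s["wrist_force"])
Z=W[...,2]
for lo,hi,nm in((.010,.024,"plate"),(.038,.06,"dome")):
    p=W[(Z>lo)&(Z<hi)&((m>0)|(lo>.03))&(np.hypot(W[...,0]-.515,W[...,1]-.183)<.1)]
    r=cv2.minAreaRect((p[:,:2]*1000).astype(np.float32));print(nm,len(p),r,np.median(p,0))
E
```

```text
[0.51366994 0.17944345 0.18014984] [-0.30173661 -0.28650392  0.47168993]
plate 13400 ((516.6812744140625, 183.29490661621094), (113.17182159423828, 129.5771484375), 66.28752136230469) [0.52227578 0.18842143 0.01805643]
dome 2335 ((516.4296875, 184.25723266601562), (57.18046569824219, 29.993846893310547), 66.43803405761719) [0.51684755 0.18548456 0.0431722 ]
```

View pics/w1.png

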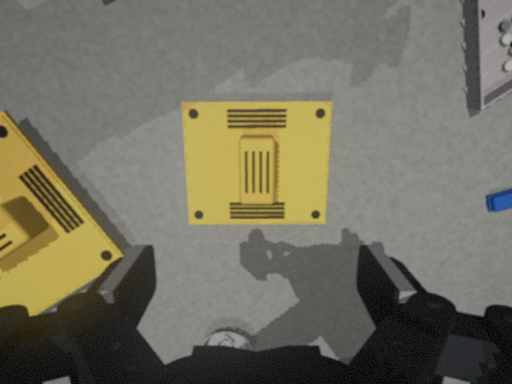

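Smaller hood confirmed (113 x 130 mm, dome in the middle at pixel (257,170)); the large one is at the lower left. The tool's yaw already matches. Descending over the dome.

Emit:
{"name": "move_arm", "arguments": {
  "increments": [
    {"grip": 100,"tx": 0.003,"ty": 0.004,"tz": -0.03,"twist": 0},
    {"grip": 100,"tx": 0.003,"ty": 0.004,"tz": -0.06,"twist": 0},
    {"grip": 100,"tx": 0.003,"ty": 0.004,"tz": -0.09,"twist": 0},
    {"grip": 100,"tx": 0.003,"ty": 0.004,"tz": -0.115,"twist": 0},
    {"grip": 100,"tx": 0.003,"ty": 0.004,"tz": -0.135,"twist": 0},
    {"grip": 100,"tx": 0.003,"ty": 0.004,"tz": -0.15,"twist": 0},
    {"grip": 100,"tx": 0.003,"ty": 0.004,"tz": -0.158,"twist": 0},
    {"grip": 100,"tx": 0.003,"ty": 0.004,"tz": -0.158,"twist": 0}
  ]
}}

```text
time_s: 2.87
position: [0.5168, 0.1828, 0.0223]
tool_rot: [3.073, -0.648, -0.004]
wrist_force: [0.4, 0.3, -0.2]
width: 1.001
```

Emit:
{"name": "move_arm", "arguments": {
  "increments": [
    {"grip": 60,"tx": 0,"ty": 0,"tz": 0,"twist": 0},
    {"grip": 50,"tx": 0,"ty": 0,"tz": 0,"twist": 0},
    {"grip": 42,"tx": 0,"ty": 0,"tz": 0,"twist": 0},
    {"grip": 42,"tx": 0,"ty": 0,"tz": 0,"twist": 0}
  ],
  "grip_force": 30
}}

```text
time_s: 3.2
position: [0.5189, 0.1844, 0.0247]
tool_rot: [-3.074, 0.645, -0.004]
wrist_force: [-0.5, -0.1, 0.7]
width: 0.452
```

```bash
python3 - <<'E'
from h import *
s,c=grab("w2");print(s["position"],s["wrist_force"],s["width"])
from rig import ctrl
c=ctrl.get_image("side");cv2.imwrite("pics/s2.png",cv2.resize(c["img"][240:384,140:340],None,fx=4,fy=4))
E
```

```text
[0.51894997 0.18436514 0.02470733] [-0.5121341  -0.05760863  0.69568168] 0.45249879987569536
```

View pics/w2.png

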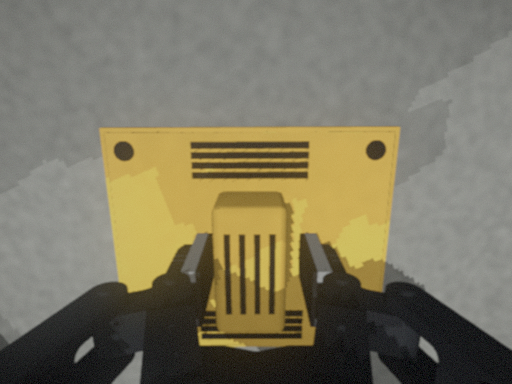

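View pics/s2.png

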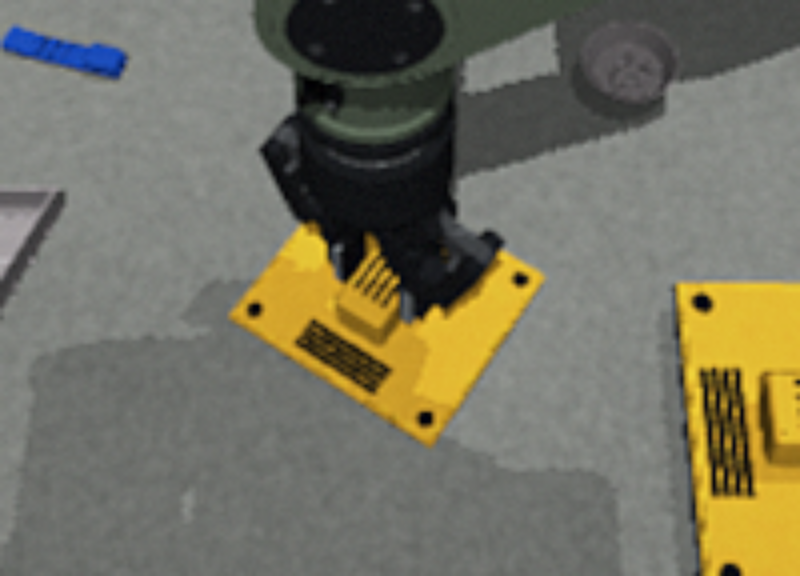

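The dome (250,260) lies between the pads, clear of both. Going 2 mm lower and closing.

Emit:
{"name": "move_arm", "arguments": {
  "increments": [
    {"grip": 42,"tx": 0,"ty": 0,"tz": -0.002,"twist": 0},
    {"grip": 38,"tx": 0,"ty": 0,"tz": -0.002,"twist": 0},
    {"grip": 30,"tx": 0,"ty": 0,"tz": -0.002,"twist": 0},
    {"grip": 20,"tx": 0,"ty": 0,"tz": -0.002,"twist": 0},
    {"grip": 10,"tx": 0,"ty": 0,"tz": -0.002,"twist": 0},
    {"grip": 10,"tx": 0,"ty": 0,"tz": -0.002,"twist": 0}
  ]
}}

```text
time_s: 3.8
position: [0.5176, 0.1843, 0.0212]
tool_rot: [3.074, -0.646, -0.001]
wrist_force: [-0.9, 0.4, 0.8]
width: 0.345
```

Emit:
{"name": "move_arm", "arguments": {
  "increments": [
    {"grip": 0,"tx": 0,"ty": 0,"tz": 0,"twist": 0},
    {"grip": 0,"tx": 0,"ty": 0,"tz": 0,"twist": 0},
    {"grip": 0,"tx": 0,"ty": 0,"tz": 0,"twist": 0}
  ],
  "grip_force": 80
}}

```text
time_s: 4.05
position: [0.5179, 0.1843, 0.0214]
tool_rot: [-3.074, 0.646, -0.0]
wrist_force: [-0.7, 0.2, 2.5]
width: 0.334
```

Emit:
{"name": "move_arm", "arguments": {
  "increments": [
    {"grip": 0,"tx": 0,"ty": 0,"tz": 0.005,"twist": 0},
    {"grip": 0,"tx": 0,"ty": 0,"tz": 0.015,"twist": 0},
    {"grip": 0,"tx": 0,"ty": 0,"tz": 0.035,"twist": 0},
    {"grip": 0,"tx": 0,"ty": 0,"tz": 0.065,"twist": 0},
    {"grip": 0,"tx": 0,"ty": 0,"tz": 0.1,"twist": 0},
    {"grip": 0,"tx": 0,"ty": 0,"tz": 0.135,"twist": 0},
    {"grip": 0,"tx": 0,"ty": 0,"tz": 0.16,"twist": 0},
    {"grip": 0,"tx": 0,"ty": 0,"tz": 0.18,"twist": 0}
  ]
}}

```text
time_s: 4.72
position: [0.519, 0.1844, 0.2053]
tool_rot: [-3.073, 0.645, -0.007]
wrist_force: [-0.4, -0.1, -1.9]
width: 0.335
```

```bash
python3 - <<'E'
from h import *
s,c=grab("w3");print(s["position"],s["tool_rot"],s["wrist_force"],s["width"])
E
```

```text
[0.5190482  0.18440037 0.20533941] [-3.07271472  0.64527157 -0.00749622] [-0.36073386 -0.1387939  -1.85735656] 0.33526811945083845
```

View pics/w3.png

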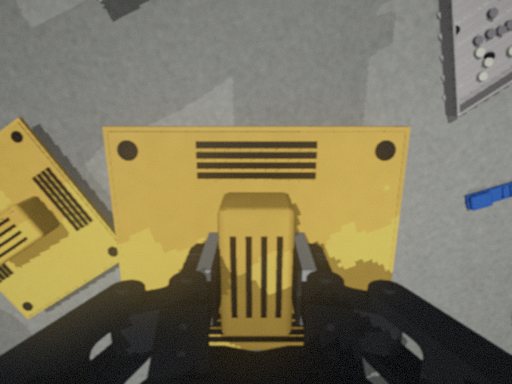

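Hood lifted and level, gripped by the dome. Now the hood's offset in the tool frame.

```bash
cat >> h.py <<'E'
def hood_in_tool(c):
    T=c["tool_from_camera"];K=c["intrinsics"];z=c["depth"];h,w=z.shape
    u,v=np.meshgrid(np.arange(w),np.arange(h))
    P=np.stack([(u-K[0,2])/K[0,0]*z,(v-K[1,2])/K[1,1]*z,z],-1)@T[:3,:3].T+T[:3,3]
    m=(yellow(c["img"])>0)&(np.abs(P[...,2])<.02)&(np.abs(P[...,0])<.09)&(z>0)
    q=P[m];return P,m,q
E
python3 - <<'E'
from h import *
s,c=pickle.load(open("w3.pkl","rb"))
P,m,q=hood_in_tool(c)
n=np.median(q[:,2]);pl=q[np.abs(q[:,2]-n)<.004]
A=np.c_[pl[:,:2],np.ones(len(pl))];k=np.linalg.lstsq(A,pl[:,2],rcond=None)[0];print("plate z in tool",n,"plane",k)
pts=pl[:,:2]*1000
# back edge (most negative y): per x bin min y
b=np.arange(-50,51,5);e=[(x,pts[np.abs(pts[:,0]-x)<2.5][:,1].min()) for x in b]
e=np.array(e);f=np.polyfit(e[:,0],e[:,1],1);print("edge y",f,"yaw deg",np.degrees(np.arctan(f[0])),"-> centre y",f[1]+57)
for y in(-50,-40,-30,-20):
    r=pts[np.abs(pts[:,1]-y)<2];print(y,r[:,0].min(),r[:,0].max(),(r[:,0].min()+r[:,0].max())/2)
d=P[(np.abs(P[...,0])<.016)&(np.abs(P[...,1])<.06)&(P[...,2]<-.0+n-.022)&(P[...,2]>n-.03)&(yellow(c["img"])>0)]
print("dome top",np.median(d,0),d.min(0),d.max(0))
E
```

```text
plate z in tool 0.0033975814513136915 plane [ 0.00019037 -0.00093457  0.00340506]
edge y [ 8.56169633e-04 -5.57391520e+01] yaw deg 0.04905489454915347 -> centre y 1.2608480118642191
-50 -64.669930046359 65.76896817288477 0.5495190632628848
-40 -64.1356045221544 65.9647999377919 0.9145977078187499
-30 -64.06397873566138 66.06231409851472 0.9991676814266697
-20 -64.40692016231678 65.92609526515139 0.7595875514173045
dome top [ 0.00084359 -0.00442571 -0.02172281] [-0.01438776 -0.02843095 -0.02656382] [ 0.01589493  0.02965937 -0.01861389]
```

Emit:
{"name": "move_arm", "arguments": {
  "increments": [
    {"grip": 0,"tx": 0,"ty": -0.01,"tz": 0.03,"twist": 0.03},
    {"grip": 0,"tx": 0,"ty": -0.03,"tz": 0.06,"twist": 0.07},
    {"grip": 0,"tx": -0.002,"ty": -0.055,"tz": 0.09,"twist": 0.12},
    {"grip": 0,"tx": -0.004,"ty": -0.08,"tz": 0.12,"twist": 0.18},
    {"grip": 0,"tx": -0.006,"ty": -0.11,"tz": 0.14,"twist": 0.23},
    {"grip": 0,"tx": -0.008,"ty": -0.145,"tz": 0.155,"twist": 0.277},
    {"grip": 0,"tx": -0.01,"ty": -0.18,"tz": 0.165,"twist": 0.277},
    {"grip": 0,"tx": -0.012,"ty": -0.215,"tz": 0.165,"twist": 0.277}
  ]
}}

```text
time_s: 5.43
position: [0.5064, -0.0324, 0.3697]
tool_rot: [3.133, -0.214, 0.01]
wrist_force: [1.5, 0.2, -0.4]
width: 0.333
```

Emit:
{"name": "move_arm", "arguments": {
  "increments": [
    {"grip": 0,"tx": -0.002,"ty": -0.035,"tz": 0,"twist": 0},
    {"grip": 0,"tx": -0.004,"ty": -0.07,"tz": 0,"twist": 0},
    {"grip": 0,"tx": -0.006,"ty": -0.105,"tz": 0,"twist": 0},
    {"grip": 0,"tx": -0.008,"ty": -0.14,"tz": 0,"twist": 0},
    {"grip": 0,"tx": -0.01,"ty": -0.17,"tz": 0,"twist": 0},
    {"grip": 0,"tx": -0.012,"ty": -0.195,"tz": 0,"twist": 0},
    {"grip": 0,"tx": -0.012,"ty": -0.213,"tz": 0,"twist": 0},
    {"grip": 0,"tx": -0.012,"ty": -0.22,"tz": 0,"twist": 0}
  ]
}}

```text
time_s: 6.1
position: [0.493, -0.2533, 0.3656]
tool_rot: [3.133, -0.22, -0.002]
wrist_force: [-0.3, 1.2, -0.7]
width: 0.339
```

Emit:
{"name": "move_arm", "arguments": {
  "increments": [
    {"grip": 0,"tx": 0,"ty": 0,"tz": 0,"twist": 0},
    {"grip": 0,"tx": 0,"ty": 0,"tz": 0,"twist": 0},
    {"grip": 0,"tx": 0,"ty": 0,"tz": 0,"twist": 0}
  ]
}}

```text
time_s: 6.35
position: [0.4939, -0.2495, 0.3663]
tool_rot: [-3.134, 0.213, 0.0]
wrist_force: [0.0, -0.5, -1.5]
width: 0.332
```

```bash
python3 - <<'E'
from h import *
s,c=grab("w4");print(s["position"],s["tool_rot"],s["wrist_force"],s["width"])
W=world(c);Z=W[...,2];m=yellow(c["img"])>0
near=np.hypot(W[...,0]-.506,W[...,1]+.18)<.1
p=W[m&near&(Z>.1)&(Z<.112)]
r=cv2.minAreaRect((p[:,:2]*1000).astype(np.float32));print("rim",len(p),r,np.median(p[:,2]))
mm=((Z>.107)&(Z<.118)&~m&near).astype(np.uint8)
k,l,st,ce=cv2.connectedComponentsWithStats(mm)
for i in range(1,k):
    if st[i,4]>30:
        pts=np.argwhere(l==i)[:,::-1].astype(np.float32);print("cell",ce[i].round(1),st[i,4],W[l==i].mean(0).round(4))
E
```

```text
[ 0.49390833 -0.24950721  0.36627181] [-3.13364165e+00  2.12916001e-01  1.79625770e-04] [ 0.01182495 -0.4821367  -1.50758809] 0.33159359745569256
rim 1305 ((508.86016845703125, -170.29025268554688), (95.7057876586914, 131.24732971191406), 82.26422882080078) 0.10412131873623832
cell [236.6  72.2] 473 [ 0.4857 -0.1565  0.1106]
cell [279.6  72.2] 473 [ 0.5328 -0.163   0.1105]
cell [237.1 110.9] 435 [ 0.4799 -0.1979  0.1106]
cell [278.9 110.9] 433 [ 0.5272 -0.2044  0.1106]
```

View pics/w4.png

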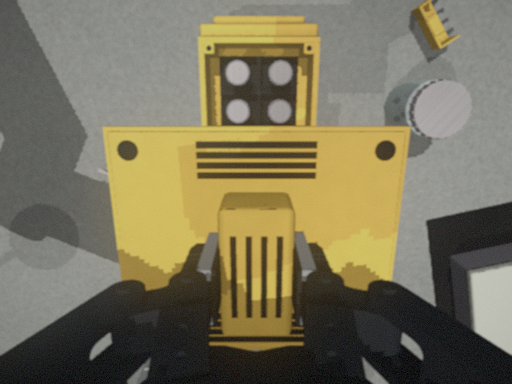

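Wrist view: the bay's four cells sit at (237..280, 72..111), mean (0.5064, -0.1805), and the rear rim agrees: bay centre about (0.507, -0.1807), line 82.2°. The tool's yaw already matches. Moving above the bay.

Emit:
{"name": "move_arm", "arguments": {
  "increments": [
    {"grip": 0,"tx": 0.004,"ty": 0.02,"tz": 0,"twist": 0},
    {"grip": 0,"tx": 0.008,"ty": 0.045,"tz": 0,"twist": 0},
    {"grip": 0,"tx": 0.012,"ty": 0.065,"tz": -0.02,"twist": 0},
    {"grip": 0,"tx": 0.012,"ty": 0.071,"tz": -0.05,"twist": 0},
    {"grip": 0,"tx": 0.012,"ty": 0.071,"tz": -0.085,"twist": 0},
    {"grip": 0,"tx": 0.012,"ty": 0.071,"tz": -0.12,"twist": 0},
    {"grip": 0,"tx": 0.012,"ty": 0.071,"tz": -0.15,"twist": 0},
    {"grip": 0,"tx": 0.012,"ty": 0.071,"tz": -0.18,"twist": 0}
  ]
}}

```text
time_s: 7.07
position: [0.5057, -0.178, 0.185]
tool_rot: [-3.134, 0.211, -0.0]
wrist_force: [0.4, -0.4, -0.9]
width: 0.334
```

Emit:
{"name": "move_arm", "arguments": {
  "increments": [
    {"grip": 0,"tx": 0,"ty": 0,"tz": -0.015,"twist": 0},
    {"grip": 0,"tx": 0,"ty": 0,"tz": -0.028,"twist": 0},
    {"grip": 0,"tx": 0,"ty": 0,"tz": -0.037,"twist": 0},
    {"grip": 0,"tx": 0,"ty": 0,"tz": -0.041,"twist": 0},
    {"grip": 0,"tx": 0,"ty": 0,"tz": -0.041,"twist": 0},
    {"grip": 0,"tx": 0,"ty": 0,"tz": -0.041,"twist": 0}
  ]
}}

```text
time_s: 7.57
position: [0.5065, -0.1797, 0.1462]
tool_rot: [3.134, -0.214, 0.002]
wrist_force: [0.8, 0.4, -0.8]
width: 0.332
```

```bash
python3 - <<'E'
from h import *
from rig import ctrl
s,c=grab("w5");print(s["position"],s["tool_rot"],s["wrist_force"],s["width"])
ca=ctrl.get_image("side");cb=ctrl.get_image("scene");pickle.dump((ca,cb),open("sc5.pkl","wb"))
cv2.imwrite("pics/s5.png",cv2.resize(ca["img"][90:240,170:370],None,fx=4,fy=4))
cv2.imwrite("pics/c5.png",cv2.resize(cb["img"][150:300,130:330],None,fx=4,fy=4))
E
```

```text
[ 0.50646196 -0.17969929  0.14617009] [ 3.13371490e+00 -2.13950012e-01  2.08239423e-03] [ 0.81774924  0.43820148 -0.79106424] 0.3316899143791195
```

View pics/s5.png

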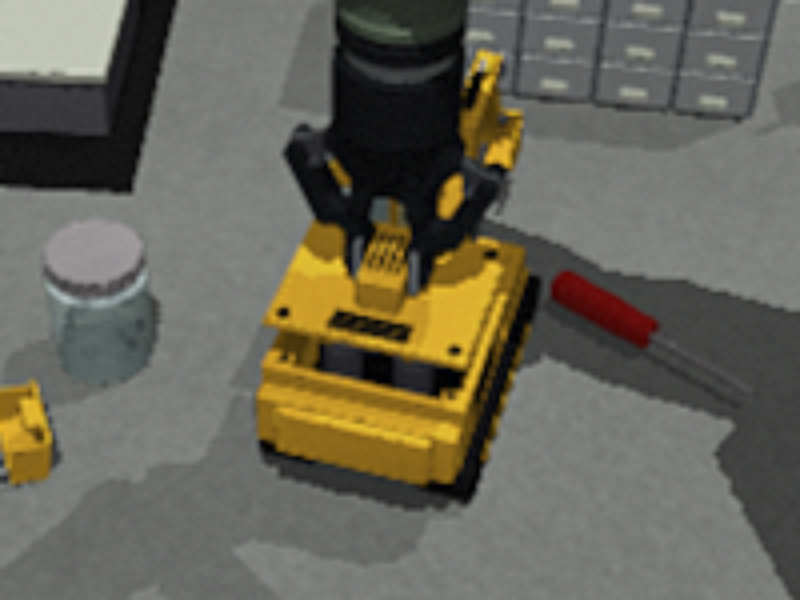

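View pics/c5.png

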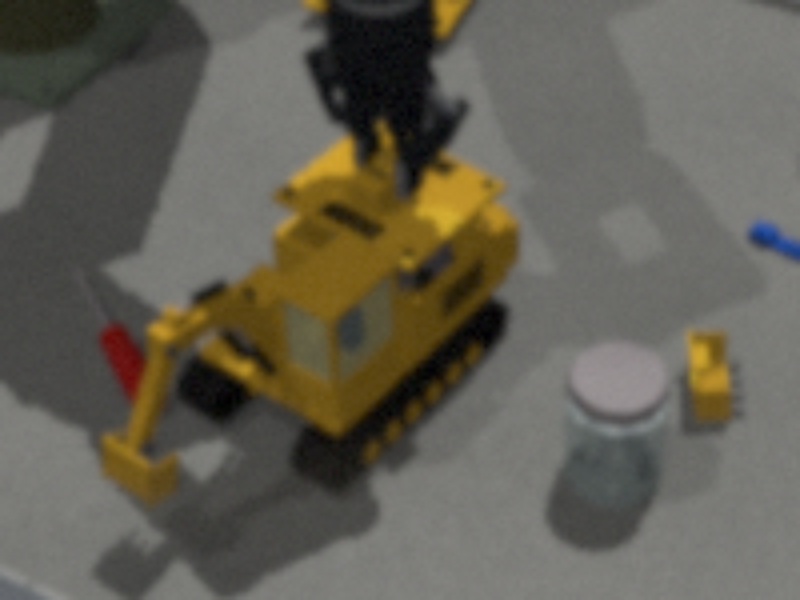

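View pics/w5.png

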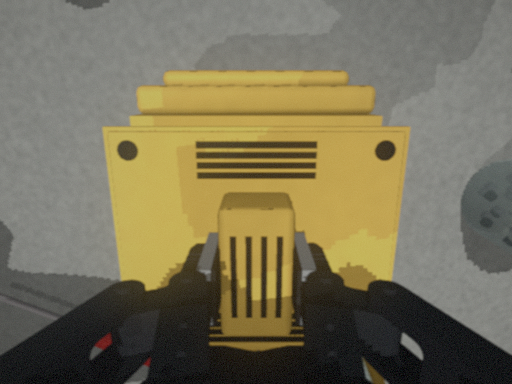

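Hood over the bay, and in the wrist view its sides are centred on the rim behind it (rim 130-381, hood 104-408). One numeric check with the side camera, same camera for both.

```bash
python3 - <<'E'
from h import *
d=pickle.load(open("d0.pkl","rb"));ca,cb=pickle.load(open("sc5.pkl","rb"))
B=np.array([.506,-.18])
for nm,c0,c1 in(("side",d["side"],ca),("scene",d["scene"],cb)):
    W=world(c0);m=yellow(c0["img"])>0
    near=(np.abs((W[...,:2]-B)@[-.135,-.991])<.064)&(np.abs((W[...,:2]-B)@[.991,-.135])<.075)
    p=W[m&near&(W[...,2]>.1)&(W[...,2]<.109)];r=cv2.minAreaRect((p[:,:2]*1000).astype(np.float32));print(nm,"rim",np.round(r[0],1),np.round(r[1],1),round(r[2],1))
    W=world(c1);m=yellow(c1["img"])>0
    near=(np.hypot(*(W[...,:2]-B).transpose(2,0,1))<.11)
    p=W[m&near&(W[...,2]>.134)&(W[...,2]<.150)&(np.abs((W[...,:2]-B)@[-.135,-.991])<.066)]
    print(np.median(p[:,2]))
    r=cv2.minAreaRect((p[:,:2]*1000).astype(np.float32));print("plate",np.round(r[0],1),np.round(r[1],1),round(r[2],1))
E
```

```text
side rim [ 505.3 -180.5] [122.8 134.3] 82.1
0.14210657372357258
plate [ 505.1 -180.7] [118.1 131. ] 82.4
scene rim [ 505.  -179.9] [123.1 138.2] 82.6
0.14376259934969704
plate [ 505.6 -182.5] [117.6 135.1] 83.1
```

Agreement within 1 mm. Lowering the lugs in slowly.

Emit:
{"name": "move_arm", "arguments": {
  "increments": [
    {"grip": 0,"tx": 0,"ty": 0,"tz": -0.004,"twist": 0},
    {"grip": 0,"tx": 0,"ty": 0,"tz": -0.008,"twist": 0},
    {"grip": 0,"tx": 0,"ty": 0,"tz": -0.012,"twist": 0},
    {"grip": 0,"tx": 0,"ty": 0,"tz": -0.015,"twist": 0},
    {"grip": 0,"tx": 0,"ty": 0,"tz": -0.018,"twist": 0},
    {"grip": 0,"tx": 0,"ty": 0,"tz": -0.02,"twist": 0},
    {"grip": 0,"tx": 0,"ty": 0,"tz": -0.02,"twist": 0}
  ]
}}

```text
time_s: 8.3
position: [0.5053, -0.1795, 0.1245]
tool_rot: [-3.134, 0.215, 0.002]
wrist_force: [-0.6, -0.2, -1.3]
width: 0.334
```

Emit:
{"name": "move_arm", "arguments": {
  "increments": [
    {"grip": 0,"tx": 0,"ty": 0,"tz": -0.001,"twist": 0},
    {"grip": 0,"tx": 0,"ty": 0,"tz": -0.003,"twist": 0},
    {"grip": 0,"tx": 0,"ty": 0,"tz": -0.005,"twist": 0},
    {"grip": 0,"tx": 0,"ty": 0,"tz": -0.007,"twist": 0},
    {"grip": 0,"tx": 0,"ty": 0,"tz": -0.008,"twist": 0},
    {"grip": 0,"tx": 0,"ty": 0,"tz": -0.008,"twist": 0}
  ]
}}

```text
time_s: 8.8
position: [0.5059, -0.1798, 0.1175]
tool_rot: [3.134, -0.215, 0.0]
wrist_force: [-0.6, -0.1, 1.5]
width: 0.332
```

Lugs in (no side force), cells just touched. Continuing.

Emit:
{"name": "move_arm", "arguments": {
  "increments": [
    {"grip": 0,"tx": 0,"ty": 0,"tz": -0.001,"twist": 0},
    {"grip": 0,"tx": 0,"ty": 0,"tz": -0.002,"twist": 0},
    {"grip": 0,"tx": 0,"ty": 0,"tz": -0.003,"twist": 0},
    {"grip": 0,"tx": 0,"ty": 0,"tz": -0.003,"twist": 0}
  ]
}}

```text
time_s: 9.13
position: [0.506, -0.1799, 0.1146]
tool_rot: [3.134, -0.215, 0.001]
wrist_force: [-1.1, 0.9, 4.5]
width: 0.336
```

Emit:
{"name": "move_arm", "arguments": {
  "increments": [
    {"grip": 0,"tx": 0,"ty": 0,"tz": -0.0005,"twist": 0},
    {"grip": 0,"tx": 0,"ty": 0,"tz": -0.001,"twist": 0},
    {"grip": 0,"tx": 0,"ty": 0,"tz": -0.001,"twist": 0},
    {"grip": 0,"tx": 0,"ty": 0,"tz": -0.001,"twist": 0}
  ]
}}

```text
time_s: 9.47
position: [0.506, -0.1799, 0.1136]
tool_rot: [3.134, -0.215, 0.001]
wrist_force: [-1.1, 1.0, 6.0]
width: 0.33
```

Emit:
{"name": "move_arm", "arguments": {
  "increments": [
    {"grip": 0,"tx": 0,"ty": 0,"tz": -0.0003,"twist": 0},
    {"grip": 0,"tx": 0,"ty": 0,"tz": -0.0006,"twist": 0},
    {"grip": 0,"tx": 0,"ty": 0,"tz": -0.0006,"twist": 0},
    {"grip": 0,"tx": 0,"ty": 0,"tz": -0.0006,"twist": 0}
  ]
}}

```text
time_s: 9.8
position: [0.506, -0.1799, 0.1132]
tool_rot: [3.134, -0.215, 0.001]
wrist_force: [-1.9, 2.1, 5.2]
width: 0.335
```

Emit:
{"name": "move_arm", "arguments": {
  "increments": [
    {"grip": 0,"tx": 0,"ty": 0,"tz": -0.0003,"twist": 0},
    {"grip": 0,"tx": 0,"ty": 0,"tz": -0.0003,"twist": 0},
    {"grip": 0,"tx": 0,"ty": 0,"tz": -0.0003,"twist": 0}
  ]
}}

```text
time_s: 10.05
position: [0.506, -0.1799, 0.1129]
tool_rot: [3.134, -0.215, 0.0]
wrist_force: [-2.5, 0.4, 5.5]
width: 0.332
```

Emit:
{"name": "move_arm", "arguments": {
  "increments": [
    {"grip": 0,"tx": 0,"ty": 0,"tz": -0.0003,"twist": 0},
    {"grip": 0,"tx": 0,"ty": 0,"tz": -0.0005,"twist": 0},
    {"grip": 0,"tx": 0,"ty": 0,"tz": -0.0005,"twist": 0},
    {"grip": 0,"tx": 0,"ty": 0,"tz": -0.0005,"twist": 0}
  ]
}}

```text
time_s: 10.38
position: [0.506, -0.1799, 0.1125]
tool_rot: [3.134, -0.215, 0.001]
wrist_force: [-2.1, 1.4, 6.5]
width: 0.333
```

Emit:
{"name": "move_arm", "arguments": {
  "increments": [
    {"grip": 0,"tx": 0,"ty": 0,"tz": -0.0003,"twist": 0},
    {"grip": 0,"tx": 0,"ty": 0,"tz": -0.0003,"twist": 0},
    {"grip": 0,"tx": 0,"ty": 0,"tz": -0.0003,"twist": 0}
  ]
}}

```text
time_s: 10.63
position: [0.506, -0.1799, 0.1125]
tool_rot: [3.134, -0.215, 0.001]
wrist_force: [-2.9, 1.2, 8.2]
width: 0.333
```

Height stops at 0.1125: on the rim. Raising the push in small steps.

Emit:
{"name": "move_arm", "arguments": {
  "increments": [
    {"grip": 0,"tx": 0,"ty": 0,"tz": -0.0003,"twist": 0},
    {"grip": 0,"tx": 0,"ty": 0,"tz": -0.0003,"twist": 0},
    {"grip": 0,"tx": 0,"ty": 0,"tz": -0.0003,"twist": 0}
  ]
}}

```text
time_s: 10.88
position: [0.506, -0.1799, 0.1125]
tool_rot: [3.134, -0.215, 0.001]
wrist_force: [-4.0, 1.5, 10.4]
width: 0.335
```

Emit:
{"name": "move_arm", "arguments": {
  "increments": [
    {"grip": 0,"tx": 0,"ty": 0,"tz": -0.0003,"twist": 0},
    {"grip": 0,"tx": 0,"ty": 0,"tz": -0.0003,"twist": 0},
    {"grip": 0,"tx": 0,"ty": 0,"tz": -0.0003,"twist": 0}
  ]
}}

```text
time_s: 11.13
position: [0.506, -0.1799, 0.1125]
tool_rot: [3.134, -0.215, 0.0]
wrist_force: [-4.5, 2.5, 12.4]
width: 0.335
```

Emit:
{"name": "move_arm", "arguments": {
  "increments": [
    {"grip": 0,"tx": 0,"ty": 0,"tz": -0.0002,"twist": 0},
    {"grip": 0,"tx": 0,"ty": 0,"tz": -0.0002,"twist": 0},
    {"grip": 0,"tx": 0,"ty": 0,"tz": -0.0002,"twist": 0},
    {"grip": 0,"tx": 0,"ty": 0,"tz": -0.0002,"twist": 0},
    {"grip": 0,"tx": 0,"ty": 0,"tz": -0.0002,"twist": 0},
    {"grip": 0,"tx": 0,"ty": 0,"tz": -0.0002,"twist": 0}
  ]
}}

```text
time_s: 11.63
position: [0.506, -0.1799, 0.1126]
tool_rot: [3.134, -0.215, 0.001]
wrist_force: [-4.6, 2.1, 12.8]
width: 0.332
```

```bash
python3 - <<'E'
from h import *
from rig import ctrl
F=[]
s,c=grab("w6");F.append(s["wrist_force"])
d0=pickle.load(open("d0.pkl","rb"))
P,m,q=hood_in_tool(c);n=np.median(q[:,2]);pl=q[np.abs(q[:,2]-n)<.003]
# plate only: y<-0.0, behind-edge
pl=pl[pl[:,1]>-.056]
k=np.linalg.lstsq(np.c_[pl[:,:2],np.ones(len(pl))],pl[:,2],rcond=None)[0];print("plate in tool",n,k)
ca=ctrl.get_image("side");F.append(ctrl.observe()["wrist_force"]);cb=ctrl.get_image("scene");F.append(ctrl.observe()["wrist_force"])
for i in range(4): ctrl.get_image("side");F.append(ctrl.observe()["wrist_force"])
print(np.round(F,1),ctrl.observe()["time_s"],ctrl.observe()["position"])
B=np.array([.506,-.18])
for nm,cc in(("side",ca),("scene",cb)):
    W=world(cc);mm=yellow(cc["img"])>0
    p=W[mm&(np.hypot(*(W[...,:2]-B).transpose(2,0,1))<.11)&(W[...,2]>.1035)&(W[...,2]<.114)&(np.abs((W[...,:2]-B)@[-.135,-.991])<.066)]
    r=cv2.minAreaRect((p[:,:2]*1000).astype(np.float32));print(nm,"plate z",np.median(p[:,2]).round(4),np.round(r[0],1),np.round(r[1],1),round(r[2],1))
    if nm=="side":
        A=np.linalg.lstsq(np.c_[p[:,:2]-B,np.ones(len(p))],p[:,2],rcond=None)[0];print("tilt",A)
cv2.imwrite("pics/s6.png",cv2.resize(ca["img"][90:240,170:370],None,fx=4,fy=4))
E
```

```text
plate in tool 0.0036574422151771646 [ 0.00086145 -0.00107181  0.00338889]
[[-4.6  2.1 12.8]
 [-6.   2.4 14.4]
 [-4.7  3.  13.5]
 [-4.8  2.7 12.4]
 [-5.7  2.  12.8]
 [-4.4  2.2 14. ]
 [-5.5  2.  12.1]] 11.9833 [ 0.50601822 -0.17988546  0.1125299 ]
side plate z 0.108 [ 505.  -179.9] [120.7 134.2] 82.7
tilt [ 0.00063455 -0.00353248  0.10795383]
scene plate z 0.1095 [ 504.5 -182.3] [118.7 138. ] 82.3
```

View pics/s6.png

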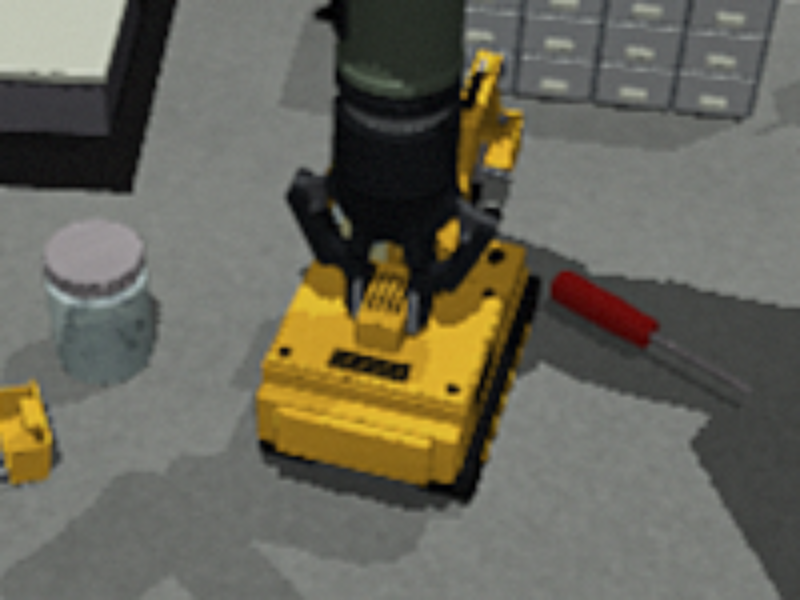

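The hood lies flush in the picture (plate at 390,330, no gap round the rim), level to 0.004 rad. It holds 13 N vertically at the wrist, about 14 N with the hood's weight, steadily. Handing in while holding.

```bash
python3 - <<'E'
from rig import ctrl
print(ctrl.observe()["wrist_force"]);print(ctrl.close_job())
E
```

```text
[-5.5351428   2.0492601  12.09294595]
the job is handed in; nothing more can be done
None
```

The hood is on the battery bay, flush on the rim, and the arm was still pressing it down when I handed the job in, at about 12 s. I gripped the smaller hood by its dome, found the bay's centre with the wrist camera, lowered the lugs in and pressed in sub-millimetre steps until it stopped on the rim.

**Last checks before handing in:**
- **Seating:** the height stopped dropping at TCP z 0.1125 m, against 0.1124 m expected when flush. The side picture shows no gap at the rim. The plate is level to about 0.004 rad and in line to within about 0.6°.
- **Centring:** the final plate fits agree with the rim to about 1 mm in the side camera and 2.5 mm in the scene camera, which is the coarser of the two.
- **Push:** the wrist's vertical force read 12.1–14.4 N, about 13–15 N on the excavator once the hood's weight is added. It stayed steady for about 0.8 s.

**Not ideal:** a sideways force of about 5–6 N built up during the pressing (-5 N in x, +2 N in y), probably friction on the rim. I left it because the total was still within the limits.

I saw no contact with the jar, the other things on the table or the excavator's arm, but I did not measure their positions again at the end.

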